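# Pack the smear-stain kit and the slide into the kit tray

### The arm

A 6-joint arm with a two-finger parallel gripper is mounted at the origin on the work surface. World frame = base frame: x ahead of the robot, y to its left, z up, the work surface at z = 0. Lengths are in mm, angles in degrees, forces in N, time in s.
With the tool pointing down it reaches from about 425 to 1125 mm from the base axis. Payload 14.9 kg.
Tool frame: the origin (TCP) lies between the finger pads; the fingertips stand ctrl.tip_reach ahead of it and the grasp point (between the pads) lies 11 mm behind it (ctrl.tip_reach is the distance from the TCP to the fingertips, in mm); x points along the fingers, y is the direction in which the jaws open and shut, and the axes are right-handed (so a half turn about x gives the same grasp; the last joint's range is limited). The gripper opens to 91 mm and grips with 3 to 60 N. Pads are 32 mm wide; open, the fingers measure 118 mm over their backs; the gripper's body (76 mm by 178 mm) begins 60 mm behind the grasp point.
Start: joints at [-70.892, 21.709, 99.362, -0, 58.929, -1.908], TCP at [251.038, -653.451, 221.932] pointing down, gripper open.
Joint ranges: [-158.91, 158.91], [-42.39, 125.64], [0.06, 152.35], [-60.88, 240.88], [17.5, 164.5], [-176.32, 176.32]. Speed limits (degrees/s): [108.29, 108.29, 136.94, 180, 180, 180].

### API

Orientations are given as [roll, pitch, yaw] about the fixed x, y, z axes, in that order (R = Rz(yaw) Ry(pitch) Rx(roll)).
In Python, from cell import ctrl, read_camera gives the robot as it stands.
- The arm moves only by the tool move_arm, never from a script. Its argument "deltas" is a list of rows, each a list of 3 entries, a list of its own where there are three numbers: the opening, from 0 (shut) to 1 (fully open), then the shift along the world's x, y, z in mm, then the turn, a rotation vector about the world's x, y, z in degrees. A call has 1 to 12 rows; each row shifts and turns the commanded pose from where the row before left it; what a row does not reach is not made up. A row lasts 1/8 s, in which the tool goes at most 62.5 mm and 10.7 degrees, less where a joint would pass 70% of its speed; a pose out of reach is approached as far as the arm can. A call with a gripper value outside its range is refused whole. The fingers move at their own pace and stop on an object; "grip_force" is the grip in N (left out, the last holds). Time passes only in rows, so rows that do not move let the fingers close. It gives the time, the measured TCP pose, the force and the opening at its end, in the units of the state.
- ctrl.sense(): the state, without advancing time (a new reading comes with each control period).
- read_camera(name): name is "scene" or "side" or "wrist"; returns a dict with "pixels" (384x512x3 uint8, red, green, blue), "fx", "fy", "cx", "cy" (pixels), "pose" (4x4, takes a point from camera to world coordinates). Camera axes: x right, y down, z forward; pixel columns grow to the right and rows downward; lengths in mm; the calibration is good to about 2 mm. A picture is of the moment at which its call begins. There is no depth.
- ctrl.close_job(): hands the job in, once; it reports no verdict.
The state is a dict: "time_s": time; "joint_pos": joint angles; "qvel": joint speeds; "tau": joint torques, N m; "tool_pos": TCP position; "tool_rot": TCP orientation; "ft_force": force on the tool from outside, world axes, zero at the start; "moment": the same for the moment, N m; "grip_width": finger opening in mm.
Only numpy, scipy, OpenCV 4.12 (cv2) and the standard library are available. Lean on these libraries where they do the work, as an engineer would, in place of code of your own. Each camera call takes 0.05 s, during which the arm holds its last target. There are 200 camera calls.

### The job

Pack the kit tray: stand each of the three white dropper bottles upright in the collar of its cap's colour, and lay the blue slide carrier flat on the dark grey rectangle, along it (draw the carrier forward from under the viewer's clips before lifting it). The amber bottles do not belong to the kit: leave them standing where they are.

Things in the scene. Friction and masses are not known exactly. Their poses are not given: they have to be found in the camera images.
- carrier_c (a point): blue slide carrier, flat, rigid, 80 (x) x 32 (y) x 12 mm, 40 g; point at its centre, z up. It lies on a fixed grey light viewer 22 mm high. Two steel clips 2 mm above it (tops 40 mm over the bench) cover its rear corners, from 18 mm behind centre (+x) to its rear end at a stop. Front (-x, white label) is free: grip across y 15 mm ahead of centre, slide level along its -x 35 to 45 mm, then lift.
- stain_blue_c (a point): white dropper bottle with a blue cap, loose, standing on the bench: round straight body 32 mm across up to 54 mm, then shoulder and narrower cap, 80 mm tall in all, about 40 g. This point is on its axis, half-way up (40 mm above its foot); z up along the axis.
- stain_red_c (a point): white dropper bottle with a red cap, loose, standing on the bench: round straight body 32 mm across up to 54 mm, then shoulder and narrower cap, 80 mm tall in all, about 40 g. This point is on its axis, half-way up (40 mm above its foot); z up along the axis.
- stain_green_c (a point): white dropper bottle with a green cap, loose, standing on the bench: round straight body 32 mm across up to 54 mm, then shoulder and narrower cap, 80 mm tall in all, about 40 g. This point is on its axis, half-way up (40 mm above its foot); z up along the axis.
- oil_blue_c (a point): amber-brown dropper bottle with a blue cap, loose, standing on the bench: round straight body 32 mm across up to 54 mm, then shoulder and narrower cap, 80 mm tall in all, about 40 g. This point is on its axis, half-way up (40 mm above its foot); z up along the axis. Not part of the kit: stays where it is.
- oil_red_c (a point): amber-brown dropper bottle with a red cap, loose, standing on the bench: round straight body 32 mm across up to 54 mm, then shoulder and narrower cap, 80 mm tall in all, about 40 g. This point is on its axis, half-way up (40 mm above its foot); z up along the axis. Not part of the kit: stays where it is.
- caddy: white low kit tray, fixed, 204 mm (x) by 256 mm (y), floor 6 mm and rim 12 mm above the bench. Origin: centre of its underside, z up. The row of collars runs along its y at x = +45 mm. The carrier's place is the dark grey rectangle, 38 by 88 mm, painted on the floor, centre at x = -45 mm, y = 0, long side along the tray's y.
- pocket_blue: blue round collar fixed on the tray, for the white bottle with the blue cap: opening 52 mm across, wall 3 mm, 14 mm high. Origin at the centre of the opening on the tray's floor, on which the bottle stands, 6 mm above the bench. The three collars stand in a row 85 mm apart, in any order.
- pocket_red: red round collar fixed on the tray, for the white bottle with the red cap: opening 52 mm across, wall 3 mm, 14 mm high. Origin at the centre of the opening on the tray's floor, on which the bottle stands, 6 mm above the bench. The three collars stand in a row 85 mm apart, in any order.
- pocket_green: green round collar fixed on the tray, for the white bottle with the green cap: opening 52 mm across, wall 3 mm, 14 mm high. Origin at the centre of the opening on the tray's floor, on which the bottle stands, 6 mm above the bench. The three collars stand in a row 85 mm apart, in any order.

How it is judged:
By the outcome, as a careful person would: the job done as asked, in the order asked, and still so for the second after the job is handed in, with the robot touching nothing.
It also fails if it takes over 109 s, if anything falls off the work surface, if the arm or the gripper's body presses on something with over 40 N, if the wrist force passes 120 N, or if a joint passes its speed limit or range.

## Working session

There is one attempt and no reset: what is moved stays moved. The work goes in short steps, Python scripts to look and compute and a tool call to move; the robot and the scene stay as the last step left them, time stands still between calls to the robot, and variables do not carry over. Pictures are saved under pics/ and viewed, about 12 in all and at most 16, crops included, and the job is handed in when it is done.

Besides the shell and the picture viewer there is one more tool, called after "Request:" by a JSON object that holds its "op" and its "data", one argument or row to a line. move_arm: Moves the arm, as the interface text tells. Its arguments: {"type":"object","properties":{"deltas":{"type":"array"},"grip_force":{"type":"number"}},"required":["deltas"]}

```bash
ls; mkdir -p pics; python3 - <<'E'
from cell import ctrl, read_camera
import cv2,numpy as np
np.set_printoptions(precision=3,suppress=True)
print(ctrl.sense(),ctrl.tip_reach)
for n in("scene","side","wrist"):
    r=read_camera(n); cv2.imwrite(f"pics/{n}0.png",r["pixels"][:,:,::-1]); print(n,r["fx"],r["fy"],r["cx"],r["cy"]);print(r["pose"])
E
```

```text
pics
{'time_s': 0.0, 'joint_pos': array([-70.892,  21.736,  99.395,  -0.001,  58.928,  -1.909]), 'qvel': array([ 0.113, -0.004, -0.065,  0.002,  0.035,  0.033]), 'tau': array([ -0.002, -76.373, -43.437,   0.065,   0.043,  -0.   ]), 'tool_pos': array([ 250.913, -653.085,  221.322]), 'tool_rot': array([-91.121,  89.941, 109.897]), 'ft_force': array([-0.423,  0.027, -0.145]), 'moment': array([ 0.029,  0.   , -0.082]), 'grip_width': 91.17457397753972} 8.0
scene 456.720850946106 456.720850946106 261.38359611895544 193.2137558641085
[[  -0.208    0.693   -0.69  1334.285]
 [   0.978    0.145   -0.15   180.768]
 [  -0.004   -0.706   -0.708  822.91 ]
 [   0.       0.       0.       1.   ]]
side 474.47996129060186 474.47996129060186 251.58905354601546 192.3254580732213
[[ -0.899  -0.312   0.307 197.254]
 [ -0.438   0.621  -0.65  815.875]
 [  0.012  -0.719  -0.695 921.058]
 [  0.      0.      0.      1.   ]]
wrist 296.9919878195235 296.9919878195235 252.98313315042398 194.02758736228165
[[   0.359   -0.893   -0.273  329.638]
 [  -0.933   -0.343   -0.104 -622.929]
 [  -0.001    0.293   -0.956  383.704]
 [   0.       0.       0.       1.   ]]
```

View pics/scene0.png

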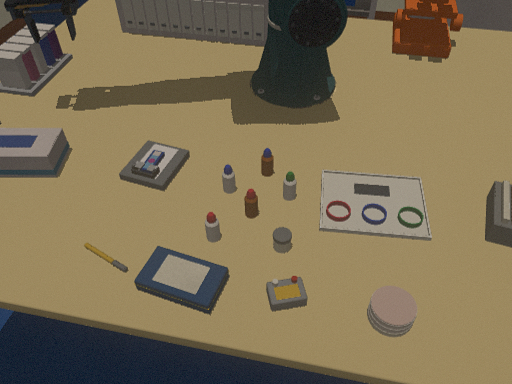

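View pics/side0.png

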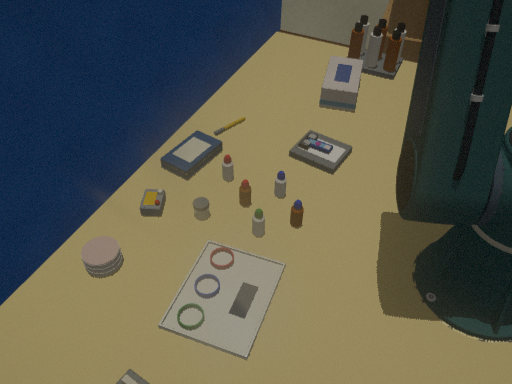

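The scene view shows the white bottles at about (229,178) blue, (212,226) red and (289,185) green. The amber ones are at (267,162) and (251,203). The tray is at (373,205), with collars red, blue, green from left to right, and the viewer with the carrier is at (153,163).

```bash
cat > h.py <<'E'
import cv2,numpy as np
np.set_printoptions(precision=1,suppress=True)
class V:
    def __init__(s,n,save=None):
        from cell import read_camera
        r=read_camera(n); s.im=r["pixels"]; s.T=r["pose"]; s.k=(r["fx"],r["fy"],r["cx"],r["cy"])
        s.hsv=cv2.cvtColor(s.im,cv2.COLOR_RGB2HSV)
        if save: cv2.imwrite(save,s.im[:,:,::-1])
    def ray(s,u,v):
        fx,fy,cx,cy=s.k; return s.T[:3,3], s.T[:3,:3]@np.array([(u-cx)/fx,(v-cy)/fy,1])
    def pt(s,u,v,z):
        o,d=s.ray(u,v); return o+d*(z-o[2])/d[2]
    def px(s,p):
        c=s.T[:3,:3].T@(np.array(p)-s.T[:3,3]); return np.array([s.k[0]*c[0]/c[2]+s.k[2],s.k[1]*c[1]/c[2]+s.k[3]])
    def mask(s,col,smin=90,vmin=40):
        h,S,v=cv2.split(s.hsv); ok=(S>smin)&(v>vmin)
        m={'blue':(h>105)&(h<135),'red':(h<7)|(h>170),'green':(h>40)&(h<85)}[col]
        return (ok&m).astype(np.uint8)
    def blobs(s,col,amin=12,box=None,**k):
        m=s.mask(col,**k)
        if box: q=np.zeros_like(m); x0,y0,x1,y1=box; q[y0:y1,x0:x1]=m[y0:y1,x0:x1]; m=q
        n,l,st,c=cv2.connectedComponentsWithStats(m)
        return [(c[i],st[i]) for i in range(1,n) if st[i][4]>=amin]
E
python3 - <<'E'
from h import *
for n,box in(("scene",(100,130,440,245)),("side",(130,120,360,345))):
    v=V(n)
    for c in('blue','red','green'):
        for p,st in v.blobs(c,8,box,smin=70):
            print(n,c,p,st,'z73',v.pt(*p,73)[:2],'z13',v.pt(*p,13)[:2])
    m=((v.hsv[:,:,2]<110)&(v.hsv[:,:,1]<70)).astype(np.uint8)
    nn,l,st,c=cv2.connectedComponentsWithStats(m)
    for i in range(1,nn):
        if st[i][4]>100: print('dark',c[i],st[i],v.pt(*c[i],6)[:2])
    h,w=v.im.shape[:2]
    x0,y0,x1,y1=(115,130,195,195) if n=="scene" else (280,120,360,180)
    cr=cv2.resize(v.im[y0:y1,x0:x1,::-1],None,fx=7,fy=7,interpolation=cv2.INTER_CUBIC); cv2.imwrite(f"pics/v_{n}.png",cr)
a=cv2.imread("pics/v_scene.png");b=cv2.imread("pics/v_side.png");H=max(a.shape[0],b.shape[0])
o=np.hstack([cv2.copyMakeBorder(i,0,H-i.shape[0],0,0,0) for i in(a,b)]);cv2.imwrite("pics/vv.png",cv2.resize(o,(798,int(o.shape[0]*798/o.shape[1]))))
E
```

```text
scene blue [266.9 151.4] [264 148   7   7  34] z73 [452.5   4.5] z13 [382.   -9.7]
scene blue [148.8 156.8] [145 150  10  14  19] z73 [ 534.2 -282.8] z13 [ 470.2 -319.9]
scene blue [158.  158.2] [154 152  10  13  28] z73 [ 534.4 -258.2] z13 [ 470.4 -293.3]
scene blue [226.9 167.9] [224 165   7   8  33] z73 [534.4 -79.1] z13 [470.4 -99.8]
scene blue [143.5 168.5] [142 168   4   2   8] z73 [ 578.3 -279. ] z13 [ 517.8 -315.8]
scene blue [374.4 212.5] [362 204  25  18  71] z73 [610.7 280.8] z13 [552.8 288.8]
scene red [250.3 193.2] [247 189   8  10  60] z73 [608.2  -3. ] z13 [550.1 -17.7]
scene red [338.3 210.6] [326 200  25  21 201] z73 [621.4 201.6] z13 [564.3 203.3]
scene red [210.4 216.8] [207 212   8  11  69] z73 [697.9 -72.6] z13 [647.  -92.8]
scene green [289.4 176. ] [286 172   8   9  58] z73 [531.9  76.1] z13 [467.7  67.7]
scene green [409.7 216.5] [398 207  25  20 168] z73 [607.  357.3] z13 [548.8 371.4]
dark [30.4 41.2] [   0    0   84   90 2815] [  -80.5 -1020.7]
dark [257.4  37.4] [  115     0   290   109 13167] [-283.8 -182.5]
dark [486.2  13.8] [ 456    0   56   32 1513] [
[... 2127 characters left out ...]
[289 130  63  44 985] [ 495.2 -290.1]
dark [191.2 158.3] [161 134  61  45 994] [827.2 -90.2]
dark [492.8 208.1] [469 151  43 103 903] [  -8.2 -277.3]
dark [227.5 172.7] [222 165  11  16 140] [700.  -81.8]
dark [279.7 189.3] [275 181  11  17 149] [536.7 -85.8]
dark [152.5 205.2] [140 189  25  27 319] [818.3 124.7]
dark [200.8 202.6] [194 198  15  11 130] [707.3  57.9]
dark [258.2 227.8] [253 220  12  16 142] [529.  71.]
dark [454.  296.8] [ 413  229   99  113 3322] [40.9 60.9]
dark [105.  266.9] [ 84 250  39  27 404] [801.6 345.7]
dark [207.2 286.3] [195 275  25  24 182] [556.8 285.7]
dark [243.2 300.1] [229 283  29  36 559] [466.2 281.9]
dark [135.7 376.9] [124 369  25  15 133] [576.8 533.9]
```

View pics/vv.png

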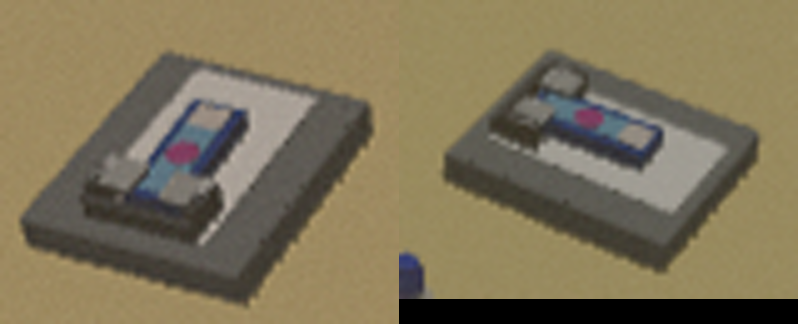

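The crop shows the carrier's clips toward world +x and its white label toward the robot. I'm placing the carrier first: once bottles stand in the collars, the gripper body would nearly touch them there.

```bash
python3 - <<'E'
from h import *
from scipy.spatial.transform import Rotation as Ro
from cell import ctrl
v=V("scene");w=V("side")
s=4.9875
for V_,pts,o in((v,[(182,152),(217,115)],(115,130)),(w,[(589-399,118),(638-399,135)],(280,120))):
    q=[V_.pt(p[0]/s+o[0],p[1]/s+o[1],34) for p in pts]; d=q[1]-q[0]
    print(q,np.hypot(*d[:2]),np.degrees(np.arctan2(d[1],d[0])))
R=Ro.from_euler('xyz',ctrl.sense()['tool_rot'],degrees=True).as_matrix();print(R)
E
```

```text
[array([ 505. , -294.5,   34. ]), array([ 472.7, -287.4,   34. ])] 33.12931549143745 167.63795262972005
[array([ 502.6, -293.4,   34. ]), array([ 470.5, -291.2,   34. ])] 32.0973759836067 176.0703613787284
[[-0.   0.4 -0.9]
 [ 0.  -0.9 -0.4]
 [-1.  -0.  -0. ]]
```

Request:
{"op": "move_arm", "data": {
  "deltas": [
    [1,[24,36,-4],[0,0,-2.9]],
    [1,[24,36,-4],[0,0,-2.9]],
    [1,[24,36,-4],[0,0,-2.9]],
    [1,[24,36,-4],[0,0,-2.9]],
    [1,[24,36,-4],[0,0,-2.9]],
    [1,[24,36,-4],[0,0,-2.9]],
    [1,[24,36,-4],[0,0,-2.9]],
    [1,[24,36,-4],[0,0,-2.9]],
    [1,[24,36,-4],[0,0,-2.9]],
    [1,[23,37,-4],[0,0,-2.9]],
    [1,[0,0,0],[0,0,0]],
    [1,[0,0,0],[0,0,0]]
  ],
  "grip_force": 20
}}

```text
time_s: 1.85
tool_pos: [490.0, -292.7, 182.0]
tool_rot: [112.4, 90.0, -75.5]
ft_force: [-1.2, -0.0, -0.2]
grip_width: 91.2
```

```bash
python3 - <<'E'
from h import *
from cell import ctrl
print(ctrl.sense()['joint_pos'])
v=V("wrist","pics/w1.png"); print(v.px((504,-294,34)),v.px((490,-292,34)))
E
```

```text
[-33.2  13.3 115.6  -0.   51.1  64.8]
[253.  171.8] [252.9 184.6]
```

View pics/w1.png

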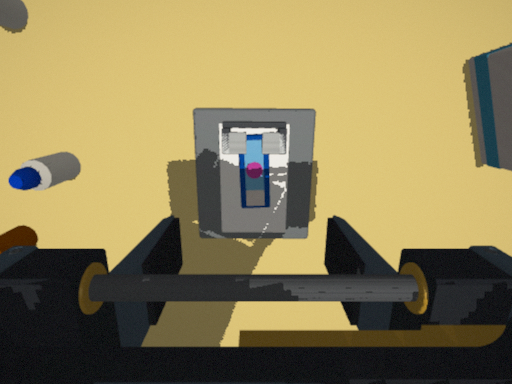

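The wrist view shows the carrier at (254,170), nearly aligned with the tool, with clips at the top and the label at (255,197).

```bash
python3 - <<'E'
from h import *
v=V("wrist")
h,S,V_=cv2.split(v.hsv)
m=((h>90)&(h<135)&(S>80)).astype(np.uint8); m[:, :230]=0; m[:,280:]=0; m[:125]=0; m[215:]=0
# column extents per row -> world edges on z=34
L=[];Rr=[]
for r in range(150,206,3):
    c=np.where(m[r])[0]
    if len(c)>1: L.append(v.pt(c[0]-.5,r,34)); Rr.append(v.pt(c[-1]+.5,r,34)); print(r,c[0],c[-1],L[-1][:2],Rr[-1][:2])
L=np.array(L);Rr=np.array(Rr)
for e in(L,Rr,(L+Rr)/2):
    a=np.polyfit(e[:,0],e[:,1],1); print(np.degrees(np.arctan(a[0])),a, np.polyval(a,489))
ys,xs=np.where(m); print('rows',ys.min(),ys.max(), 'front x',v.pt(254,ys.max()+.5,34), 'rear',v.pt(254,ys.min()-.5,34))
p=((h>140)&(h<178)&(S>90)).astype(np.uint8);p[:150]=0;p[190:]=0;p[:,:230]=0;p[:,280:]=0;ys,xs=np.where(p);print(len(xs),v.pt(xs.mean(),ys.mean(),34))
E
```

```text
150 246 260 [ 527.9 -289.9] [ 525.8 -305.4]
153 246 261 [ 524.8 -289.4] [ 522.5 -306. ]
156 239 267 [ 522.7 -281.7] [ 518.5 -311.9]
159 239 267 [ 519.6 -281.2] [ 515.3 -311.5]
162 239 267 [ 516.4 -280.7] [ 512.2 -311.1]
165 239 268 [ 513.2 -280.2] [ 508.8 -311.7]
168 239 268 [ 510.  -279.7] [ 505.6 -311.3]
171 240 268 [ 506.6 -280.3] [ 502.4 -310.9]
174 240 267 [ 503.4 -279.8] [ 499.2 -309.5]
177 240 268 [ 500.1 -279.3] [ 495.8 -310.1]
180 240 268 [ 496.9 -278.8] [ 492.5 -309.7]
183 240 268 [ 493.6 -278.3] [ 489.2 -309.3]
186 240 268 [ 490.2 -277.7] [ 485.9 -308.9]
189 240 268 [ 486.9 -277.2] [ 482.5 -308.5]
192 241 268 [ 483.4 -277.8] [ 479.1 -308. ]
195 241 268 [ 480.  -277.3] [ 475.7 -307.6]
198 241 268 [ 476.6 -276.8] [ 472.3 -307.2]
201 241 268 [ 473.1 -276.2] [ 468.9 -306.8]
204 241 268 [ 469.7 -275.7] [ 465.4 -306.3]
-9.847057948632598 [  -0.2 -193.1] -278.0241099394766
-2.423154027361284 [  -0.  -288.1] -308.7608965534472
-6.2195064685208665 [  -0.1 -240.2] -293.5175819603564
rows 134 207 front x [ 463.6 -289.9   34. ] rear [ 543.5 -301.    34. ]
206 [ 506.  -295.3   34. ]
```

Request:
{"op": "move_arm", "data": {
  "deltas": [
    [1,[0,0,-35],[0,0,0]],
    [1,[0,-0.5,-40],[0,0,0]],
    [1,[0,0,-35],[0,0,0]],
    [1,[0,0,-20],[0,0,0]],
    [1,[0,0,-12],[0,0,0]],
    [1,[0,0,-7.5],[0,0,0]],
    [1,[0,0,0],[0,0,0]],
    [0.3,[0,0,0],[0,0,0]],
    [0.3,[0,0,0],[0,0,0]],
    [0.3,[0,0,0],[0,0,0]],
    [0.3,[0,0,0],[0,0,0]],
    [0.3,[0,0,0],[0,0,0]]
  ],
  "grip_force": 20
}}

```text
time_s: 3.45
tool_pos: [490.0, -292.9, 32.5]
tool_rot: [-5.5, 90.0, 166.6]
ft_force: [0.0, -0.4, 0.3]
grip_width: 43.8
```

Request:
{"op": "move_arm", "data": {
  "deltas": [
    [0.25,[0,0,0],[0,0,0]],
    [0.25,[0,0,0],[0,0,0]],
    [0.25,[0,0,0],[0,0,0]],
    [0.25,[0,0,0],[0,0,0]],
    [0.25,[0,0,0],[0,0,0]]
  ],
  "grip_force": 20
}}

```text
time_s: 4.08
tool_pos: [490.0, -292.9, 32.4]
tool_rot: [-34.0, 90.0, 138.1]
ft_force: [-0.3, -0.4, -0.5]
grip_width: 31.8
```

Request:
{"op": "move_arm", "data": {
  "deltas": [
    [0.25,[-3,0.4,0],[0,0,0]],
    [0.25,[-5,0.6,0],[0,0,0]],
    [0.25,[-7,0.9,0],[0,0,0]],
    [0.25,[-7,0.9,0],[0,0,0]],
    [0.25,[-7,0.9,0],[0,0,0]],
    [0.25,[-7,0.9,0],[0,0,0]],
    [0.25,[-4,0.6,0],[0,0,0]],
    [0.25,[-2,0.2,0],[0,0,0]],
    [0.25,[0,0,0],[0,0,0]]
  ],
  "grip_force": 20
}}

```text
time_s: 5.2
tool_pos: [448.0, -287.6, 32.4]
tool_rot: [-34.0, 90.0, 138.0]
ft_force: [-0.6, 0.0, 0.1]
grip_width: 31.8
```

```bash
python3 - <<'E'
from h import *
v=V("wrist","pics/w2.png")
E
```

```text
(no output)
```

View pics/w2.png

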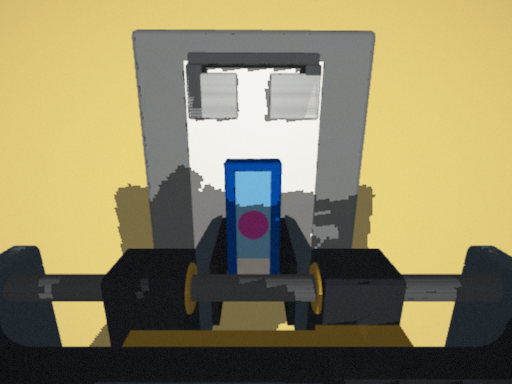

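The wrist view shows the carrier's rear edge at row 160, well clear of the clips, whose lower edges are at row 118. I'll lift it and carry it to the tray.

Request:
{"op": "move_arm", "data": {
  "deltas": [
    [0.25,[0,0,15],[0,0,0]],
    [0.25,[0,0,35],[0,0,0]],
    [0.25,[0,0,40],[0,0,0]],
    [0.25,[0,0,40],[0,0,0]]
  ],
  "grip_force": 20
}}

```text
time_s: 5.75
tool_pos: [448.1, -287.5, 164.7]
tool_rot: [154.7, 90.0, -33.3]
ft_force: [-0.2, -1.0, -0.1]
grip_width: 31.8
```

Request:
{"op": "move_arm", "data": {
  "deltas": [
    [0.25,[8,46,0],[0,0,8.6]],
    [0.25,[8,46,0],[0,0,8.6]],
    [0.25,[8,46,0],[0,0,8.6]],
    [0.25,[8,46,0],[0,0,8.6]],
    [0.25,[8,46,0],[0,0,8.6]],
    [0.25,[8,46,0],[0,0,8.6]],
    [0.25,[-5,46,0],[0,0,8.6]],
    [0.25,[-5,46,0],[0,0,8.6]],
    [0.25,[-5,46,0],[0,0,8.6]],
    [0.25,[-5,46,0],[0,0,8.6]],
    [0.25,[-5,46,0],[0,0,8.6]],
    [0.25,[-3,46,0],[0,0,8.6]]
  ],
  "grip_force": 20
}}

```text
time_s: 7.25
tool_pos: [467.8, 266.2, 163.6]
tool_rot: [111.2, 89.9, 26.8]
ft_force: [1.2, -0.9, -0.7]
grip_width: 31.8
```

Request:
{"op": "move_arm", "data": {
  "deltas": [
    [0.25,[0,0,0],[0,0,0]],
    [0.25,[0,0,0],[0,0,0]]
  ]
}}

```text
time_s: 7.5
tool_pos: [468.0, 264.3, 162.9]
tool_rot: [91.9, 90.0, 7.1]
ft_force: [-0.3, -0.3, 0.0]
grip_width: 31.7
```

```bash
python3 - <<'E'
from h import *
from cell import ctrl
print(ctrl.sense()['joint_pos'])
v=V("wrist","pics/w3.png"); print(v.px((467,280.5,6)),v.px((553,288,13)))
E
```

```text
[ 27.   12.  119.8  -0.   48.2  21.8]
[252.5 167.4] [333.  169.1]
```

View pics/w3.png

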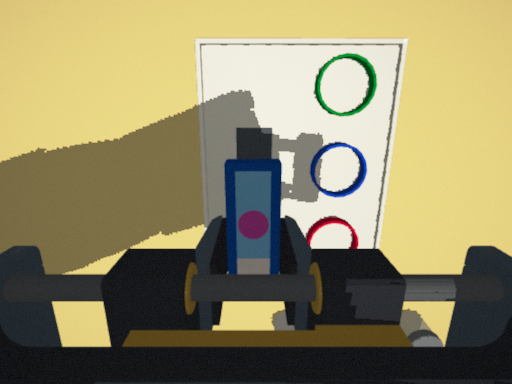

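```bash
cat >> h.py <<'E'
def ring(v,col,box,z=20.):
    "centre from inner+outer contour of the collar's top"
    m=v.mask(col,80,30); q=np.zeros_like(m); x0,y0,x1,y1=box; q[y0:y1,x0:x1]=m[y0:y1,x0:x1]
    c,_=cv2.findContours(q,cv2.RETR_EXTERNAL,cv2.CHAIN_APPROX_NONE); c=max(c,key=len)
    P=np.array([v.pt(*p,z)[:2] for p in c[:,0]]).astype(np.float32); return P
E
python3 - <<'E'
from h import *
v=V("wrist")
C=[]
for c,b in(('green',(300,40,390,125)),('blue',(300,130,390,205))):
    for z in(13,):
        P=ring(v,c,b,z); e=cv2.fitEllipse(P); print(c,z,e); C.append(np.array(e[0]))
d=C[0]-C[1];print('row',np.hypot(*d),'tray yaw',np.degrees(np.arctan2(-d[0],d[1])))
h,S,V_=cv2.split(v.hsv)
m=((V_<90)&(S<80)).astype(np.uint8); m[:115]=0;m[157:]=0;m[:,:225]=0;m[:,285:]=0
for r in(132,137,142,147,152):
    c=np.where(m[r])[0];c=c[c<275];print(r,c[0],c[-1],v.pt(c[0]-.5,r,6)[:2],v.pt(c[-1]+.5,r,6)[:2])
for col in(242,248,254,260,266):
    c=np.where(m[:,col])[0];print(col,c[0],v.pt(col,c[0]-.5,6)[:2])
t=np.radians(5);ex=np.array([np.cos(t),np.sin(t)]);print('rect from blue',C[1]-90*ex)
B=V("scene")
E
```

```text
green 13 ((550.9829711914062, 372.68804931640625), (56.96954345703125, 59.685386657714844), 105.25749206542969)
blue 13 ((558.4925537109375, 287.3993835449219), (56.94049072265625, 60.47119903564453), 59.10689926147461)
row 85.61863312794488 tray yaw 5.031860013542488
132 236 268 [445.8 316.5] [480.5 319.6]
137 236 271 [446.2 311.3] [484.2 314.7]
142 236 271 [446.6 306. ] [484.8 309.4]
147 237 271 [448.  300.8] [485.4 304.1]
152 237 271 [448.4 295.4] [486.  298.8]
242 127 [452.2 322.7]
248 127 [458.5 323.3]
254 127 [464.8 323.9]
260 128 [471.1 323.4]
266 134 [478.  317.8]
rect from blue [468.8 279.6]
```

```bash
python3 - <<'E'
from h import *
from cell import ctrl
v=V("wrist");s=ctrl.sense();print(s['tool_pos'],s['tool_rot'])
h,S,V_=cv2.split(v.hsv)
p=((h>140)&(h<178)&(S>90)).astype(np.uint8);p[:200]=0;p[250:]=0;p[:,:230]=0;p[:,280:]=0;ys,xs=np.where(p)
z=s['tool_pos'][2]+1.6
print(len(xs),v.pt(xs.mean(),ys.mean(),z))
print('rear',v.pt(253,159.5,z),'sides',v.pt(225.5,175,z),v.pt(280.5,175,z))
E
```

```text
[468.2 263.6 162.6] [80.7 90.  -4.1]
667 [467.6 279.5 164.2]
rear [464.3 317.6 164.2] sides [449.8 307.6 164.2] [480.3 310.3 164.2]
```

Request:
{"op": "move_arm", "data": {
  "deltas": [
    [0.25,[1,1,-35],[0,0,0]],
    [0.25,[0,0,-45],[0,0,0]],
    [0.25,[0,0,-35],[0,0,0]],
    [0.25,[0,0,-17],[0,0,0]],
    [0.25,[0,0,-8],[0,0,0]],
    [0.25,[0,0,-4],[0,0,0]],
    [0.25,[0,0,-1.6],[0,0,0]],
    [0.25,[0,0,0],[0,0,0]],
    [0.25,[0,0,0],[0,0,0]]
  ]
}}

```text
time_s: 8.82
tool_pos: [469.3, 265.6, 17.3]
tool_rot: [112.8, 90.0, 28.0]
ft_force: [-0.8, 0.0, -0.4]
grip_width: 31.8
```

Request:
{"op": "move_arm", "data": {
  "deltas": [
    [0.6,[0,0,-0.6],[0,0,0]],
    [0.6,[0,0,0],[0,0,0]],
    [0.6,[0,0,0],[0,0,0]],
    [0.6,[0,0,0],[0,0,0]],
    [0.6,[0,0,15],[0,0,0]],
    [0.8,[0,0,40],[0,0,0]],
    [1,[0,0,50],[0,0,0]],
    [1,[0,-40,50],[0,0,0]],
    [1,[0,-30,0],[0,0,0]],
    [1,[0,0,0],[0,0,0]]
  ]
}}

```text
time_s: 10.07
tool_pos: [469.2, 195.2, 171.5]
tool_rot: [103.2, 89.9, 18.3]
ft_force: [-0.3, 1.2, 0.1]
grip_width: 90.9
```

```bash
python3 - <<'E'
from h import *
v=V("wrist","pics/w4.png")
C={}
for c in('red','green','blue'):
    bl=[b for b in v.blobs(c,60,(290,0,420,300),smin=80,vmin=30)]
    for p,st in bl:
        P=ring(v,c,(st[0]-1,st[1]-1,st[0]+st[2]+1,st[1]+st[3]+1),13); print(c,st,cv2.fitEllipse(P))
E
```

```text
red [312 156  55  53 796] ((566.0244750976562, 202.655517578125), (57.41586685180664, 61.71025466918945), 55.0722541809082)Traceback (most recent call last):
  File "<stdin>", line 7, in <module>
  File "h.py", line 27, in ring
    c,_=cv2.findContours(q,cv2.RETR_EXTERNAL,cv2.CHAIN_APPROX_NONE); c=max(c,key=len)
                                                                       ~~~^^^^^^^^^^^
ValueError: max() iterable argument is empty
```

View pics/w4.png

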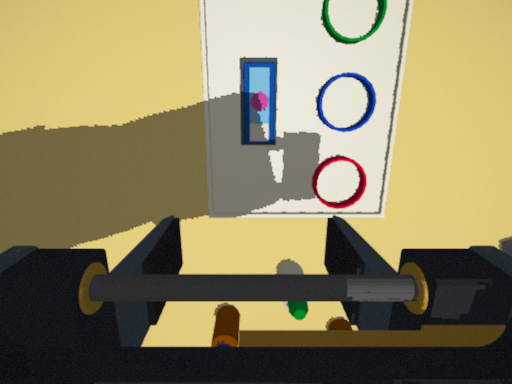

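Carrier lies on the rectangle, with dark margin showing around it at (258,100). Collars: red (566,203), blue (558.5,287.5), green (551,372.5). Next is the green bottle.

Request:
{"op": "move_arm", "data": {
  "deltas": [
    [1,[20,-40,0],[0,0,0]],
    [1,[21,-41,0],[0,0,0]],
    [1,[20,-40,0],[0,0,0]],
    [1,[0,0,0],[0,0,0]],
    [1,[0,0,-30],[0,0,0]],
    [1,[0,0,-45],[0,0,0]],
    [1,[0,0,-38],[0,0,0]],
    [1,[0,0,-20],[0,0,0]],
    [1,[0,0,-6],[0,0,0]],
    [1,[0,0,0],[0,0,0]],
    [0.25,[0,0,0],[0,0,0]],
    [0.25,[0,0,0],[0,0,0]]
  ]
}}

```text
time_s: 11.62
tool_pos: [530.5, 75.5, 31.8]
tool_rot: [91.0, 89.9, 6.2]
ft_force: [-0.2, -0.5, 0.5]
grip_width: 73.7
```

Request:
{"op": "move_arm", "data": {
  "deltas": [
    [0.25,[0,0,0],[0,0,0]],
    [0.25,[0,0,0],[0,0,0]],
    [0.25,[0,0,0],[0,0,0]],
    [0.25,[0,0,0],[0,0,0]],
    [0.25,[0,0,0],[0,0,0]],
    [0.25,[0,0,0],[0,0,0]],
    [0.25,[0,0,0],[0,0,0]],
    [0.25,[0,0,0],[0,0,0]]
  ]
}}

```text
time_s: 12.62
tool_pos: [530.0, 75.4, 31.0]
tool_rot: [95.2, 90.0, 10.4]
ft_force: [-0.8, 1.4, -0.5]
grip_width: 31.7
```

```bash
python3 - <<'E'
from h import *
from cell import ctrl
print(ctrl.sense()['joint_pos'])
v=V("wrist","pics/w5.png")
E
```

```text
[  5.6  25.1 121.1   0.   33.8   0.4]
```

View pics/w5.png

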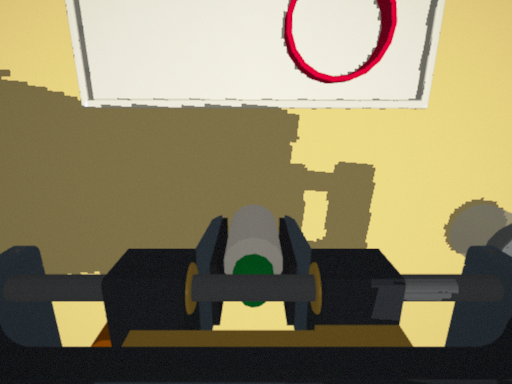

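The view shows the green cap centred between the pads at (253,280), with a grip of 31.7 mm. I'll carry it to the green collar.

Request:
{"op": "move_arm", "data": {
  "deltas": [
    [0.25,[0,0,20],[0,0,0]],
    [0.25,[0,0,40],[0,0,0]],
    [0.25,[3,40,0],[0,0,0]],
    [0.25,[3,50,0],[0,0,0]],
    [0.25,[3,50,0],[0,0,0]],
    [0.25,[3,50,0],[0,0,0]],
    [0.25,[3,50,0],[0,0,0]],
    [0.25,[3,40,0],[0,0,0]],
    [0.25,[3,18,0],[0,0,0]],
    [0.25,[0,0,0],[0,0,0]],
    [0.25,[0,0,0],[0,0,0]]
  ]
}}

```text
time_s: 14.05
tool_pos: [550.9, 372.2, 90.8]
tool_rot: [-55.9, 90.0, -140.7]
ft_force: [1.1, -0.3, -0.8]
grip_width: 31.6
```

```bash
python3 - <<'E'
from h import *
from cell import ctrl
v=V("wrist","pics/w6.png");print(ctrl.sense()['tool_pos'])
E
```

```text
[550.9 372.1  90.9]
```

View pics/w6.png

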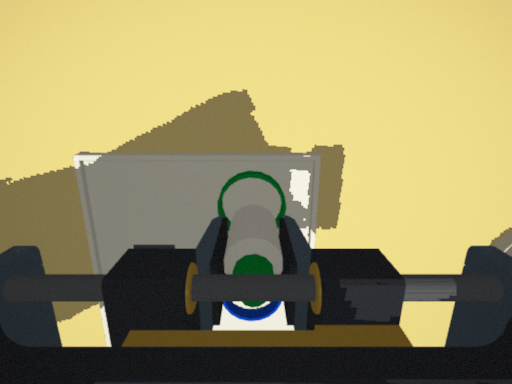

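Request:
{"op": "move_arm", "data": {
  "deltas": [
    [0.25,[0,0,-20],[0,0,0]],
    [0.25,[0,0,-20],[0,0,0]],
    [0.25,[0,0,-9],[0,0,0]],
    [0.25,[0,0,-4.4],[0,0,0]],
    [0.25,[0,0,0],[0,0,0]],
    [0.25,[0,0,0],[0,0,0]],
    [0.65,[0,0,0],[0,0,0]],
    [0.65,[0,0,0],[0,0,0]],
    [0.65,[0,0,0],[0,0,0]],
    [0.8,[0,0,10],[0,0,0]],
    [1,[0,0,40],[0,0,0]],
    [1,[0,0,50],[0,0,0]]
  ]
}}

```text
time_s: 15.6
tool_pos: [550.6, 373.1, 138.6]
tool_rot: [-62.1, 89.9, -146.9]
ft_force: [0.3, 1.5, 0.9]
grip_width: 86.3
```

Request:
{"op": "move_arm", "data": {
  "deltas": [
    [1,[-1,-50,10],[0,0,0]],
    [1,[-2,-50,0],[0,0,0]],
    [1,[-2,-50,0],[0,0,0]],
    [1,[-2,-50,0],[0,0,0]],
    [1,[-2,-50,0],[0,0,0]],
    [1,[-2,-50,0],[0,0,0]],
    [1,[-2,-50,0],[0,0,0]],
    [1,[-2,-50,0],[0,0,0]],
    [1,[-2,-50,0],[0,0,0]],
    [1,[0,-1,0],[0,0,0]],
    [1,[0,0,0],[0,0,0]]
  ]
}}

```text
time_s: 16.98
tool_pos: [534.1, -77.4, 148.0]
tool_rot: [91.6, 90.0, 6.8]
ft_force: [0.5, -0.1, 0.7]
grip_width: 91.7
```

```bash
python3 - <<'E'
from h import *
from cell import ctrl
print(ctrl.sense()['tool_pos'])
v=V("scene","pics/s2.png");w=V("wrist","pics/w7.png")
a=v.im[110:250,180:440,::-1];a=cv2.resize(a,None,fx=2,fy=2,interpolation=cv2.INTER_CUBIC)
b=w.im[:,:,::-1];b=cv2.resize(b,None,fx=280/384,fy=280/384);o=np.hstack([a,b]);o=cv2.resize(o,None,fx=.88,fy=.88);print(o.shape);cv2.imwrite("pics/c2.png",o)
E
```

```text
[534.1 -77.4 148. ]
(246, 786, 3)
```

View pics/c2.png

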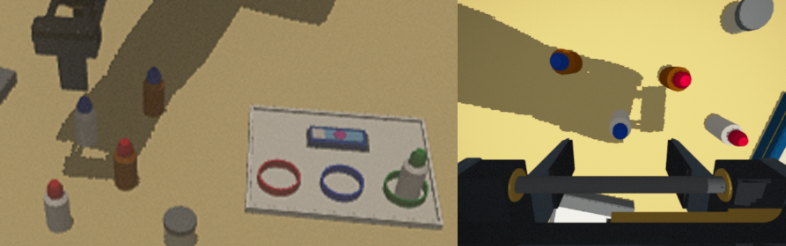

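```bash
python3 - <<'E'
from h import *
w=V("wrist"); s=V("scene"); d=V("side")
for c in('blue','red'):
    for p,st in w.blobs(c,40,(0,0,512,240)): print(c,p,st,w.pt(*p,75)[:2])
for p,st in s.blobs('green',20,(380,160,430,240),smin=70): print('scene g',p,st,s.pt(*p,79)[:2])
for p,st in d.blobs('green',8,(150,270,230,350),smin=70): print('side g',p,st,d.pt(*p,79)[:2])
E
```

```text
blue [158.3  95.9] [144  82  30  28 660] [456.    5.3]
blue [253.  204.3] [242 192  23  25 477] [534.9 -73.9]
red [349.3 124.5] [335 111  29  28 615] [603.   -2.2]
red [436.6 215.6] [421 203  32  25 615] [690.8 -69.8]
scene g [417.2 199.1] [413 194   9  11  73] [554.9 373.2]
scene g [408.6 219. ] [398 207  25  20 124] [620.9 353.3]
side g [185.9 298.6] [183 296   7   8  34] [552.5 374.1]
side g [184.4 320.6] [177 309  25  18  54] [528.2 418.9]
```

Request:
{"op": "move_arm", "data": {
  "deltas": [
    [1,[0,0,-30],[0,0,0]],
    [1,[0,0,-40],[0,0,0]],
    [1,[0,0,-25],[0,0,0]],
    [1,[0,0,-16],[0,0,0]],
    [1,[0,0,-6],[0,0,0]],
    [1,[0,0,0],[0,0,0]],
    [0.25,[0,0,0],[0,0,0]],
    [0.25,[0,0,0],[0,0,0]],
    [0.25,[0,0,0],[0,0,0]],
    [0.25,[0,0,0],[0,0,0]],
    [0.25,[0,0,0],[0,0,0]],
    [0.25,[0,0,0],[0,0,0]]
  ]
}}

```text
time_s: 18.73
tool_pos: [534.0, -77.6, 30.6]
tool_rot: [-81.4, 90.0, -166.2]
ft_force: [0.6, 0.3, 0.4]
grip_width: 33.9
```

Request:
{"op": "move_arm", "data": {
  "deltas": [
    [0.25,[0,0,0],[0,0,0]],
    [0.25,[0,0,0],[0,0,0]],
    [0.25,[0,0,0],[0,0,0]],
    [0.25,[0,0,0],[0,0,0]]
  ]
}}

```text
time_s: 19.23
tool_pos: [534.0, -77.6, 30.6]
tool_rot: [-95.8, 90.0, 179.4]
ft_force: [0.5, -0.3, -0.8]
grip_width: 31.5
```

```bash
python3 - <<'E'
from h import *
w=V("wrist","pics/w8.png")
for p,st in w.blobs('blue',40,(200,150,310,330)): print(p,st)
g=V.__new__(V); g.hsv=cv2.cvtColor(cv2.imread("pics/w5.png"),cv2.COLOR_BGR2HSV)
for p,st in g.blobs('green',40,(200,150,310,330)): print('green ref',p,st)
E
```

```text
[253. 267.] [234 257  40  18 553]
[252.8 304.2] [240 301  27   9 178]
green ref [252.8 265.6] [233 254  40  21 669]
green ref [253.1 302.9] [242 301  23   6  97]
```

Request:
{"op": "move_arm", "data": {
  "deltas": [
    [0.25,[0,0,20],[0,0,0]],
    [0.25,[0,0,45],[0,0,0]],
    [0.25,[0,0,40],[0,0,0]],
    [0.25,[3.5,45,0],[0,0,0]],
    [0.25,[3.5,50,0],[0,0,0]],
    [0.25,[3.5,50,0],[0,0,0]],
    [0.25,[3.5,50,0],[0,0,0]],
    [0.25,[3.5,50,0],[0,0,0]],
    [0.25,[3.5,50,0],[0,0,0]],
    [0.25,[3.5,50,-20],[0,0,0]],
    [0.25,[0,20,-20],[0,0,0]],
    [0.25,[0,0,0],[0,0,0]]
  ]
}}

```text
time_s: 20.78
tool_pos: [557.4, 288.1, 94.1]
tool_rot: [-70.5, 89.9, -155.2]
ft_force: [0.7, -0.2, -0.5]
grip_width: 31.5
```

```bash
python3 - <<'E'
from h import *
from cell import ctrl
print(ctrl.sense()['tool_pos'])
w=V("wrist","pics/w9.png")
E
```

```text
[557.4 288.1  94.1]
```

View pics/w9.png

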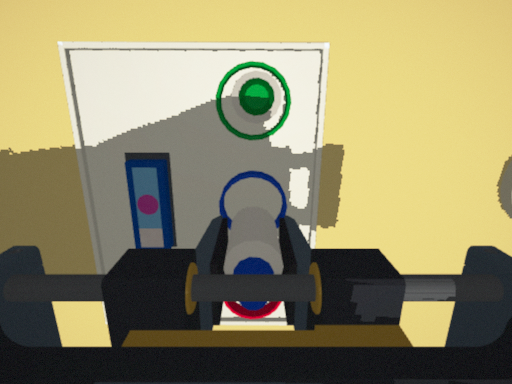

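The green bottle stands upright at (255,97), in the middle of its collar, and the blue collar is centred under the bottle held now.

Request:
{"op": "move_arm", "data": {
  "deltas": [
    [0.25,[0.5,-0.5,-20],[0,0,0]],
    [0.25,[0,0,-23],[0,0,0]],
    [0.25,[0,0,-10],[0,0,0]],
    [0.25,[0,0,-5.5],[0,0,0]],
    [0.25,[0,0,0],[0,0,0]],
    [0.25,[0,0,0],[0,0,0]],
    [0.65,[0,0,0],[0,0,0]],
    [0.65,[0,0,0],[0,0,0]],
    [0.65,[0,0,0],[0,0,0]],
    [0.8,[0,0,10],[0,0,0]],
    [1,[0,0,40],[0,0,0]],
    [1,[0,0,50],[0,0,0]]
  ]
}}

```text
time_s: 22.32
tool_pos: [558.5, 286.7, 138.1]
tool_rot: [-70.2, 89.9, -154.9]
ft_force: [0.3, 1.1, 0.1]
grip_width: 86.4
```

Request:
{"op": "move_arm", "data": {
  "deltas": [
    [1,[16,-40,10],[0,0,0]],
    [1,[16,-40,0],[0,0,0]],
    [1,[16,-40,0],[0,0,0]],
    [1,[16,-42,0],[0,0,0]],
    [1,[15,-40,0],[0,0,0]],
    [1,[15,-40,0],[0,0,0]],
    [1,[15,-40,0],[0,0,0]],
    [1,[15,-40,0],[0,0,0]],
    [1,[14,-40,0],[0,0,0]],
    [1,[0,0,0],[0,0,0]],
    [1,[0,0,0],[0,0,0]]
  ]
}}

```text
time_s: 23.7
tool_pos: [696.8, -74.8, 147.5]
tool_rot: [158.7, 90.0, 73.9]
ft_force: [-0.2, 0.2, -0.0]
grip_width: 91.7
```

```bash
python3 - <<'E'
from h import *
from cell import ctrl
print(ctrl.sense()['tool_pos'])
w=V("wrist","pics/w10.png")
for p,st in w.blobs('red',40,(0,0,512,240)): print(p,st,w.pt(*p,75)[:2])
E
```

```text
[696.8 -74.8 147.5]
[145.3 107.8] [131  94  30  28 671] [609.1  -2.2]
[251.2 201.3] [240 189  24  26 493] [695.8 -69.5]
```

Request:
{"op": "move_arm", "data": {
  "deltas": [
    [1,[-0.5,1.5,-30],[0,0,0]],
    [1,[0,0,-40],[0,0,0]],
    [1,[0,0,-25],[0,0,0]],
    [1,[0,0,-16],[0,0,0]],
    [1,[0,0,-5.5],[0,0,0]],
    [1,[0,0,0],[0,0,0]],
    [0.25,[0,0,0],[0,0,0]],
    [0.25,[0,0,0],[0,0,0]],
    [0.25,[0,0,0],[0,0,0]],
    [0.25,[0,0,0],[0,0,0]],
    [0.25,[0,0,0],[0,0,0]],
    [0.25,[0,0,0],[0,0,0]]
  ]
}}

```text
time_s: 25.25
tool_pos: [696.5, -73.6, 30.6]
tool_rot: [-105.3, 90.0, 169.9]
ft_force: [-0.4, 0.1, 0.4]
grip_width: 34.3
```

Request:
{"op": "move_arm", "data": {
  "deltas": [
    [0.25,[0,0,0],[0,0,0]],
    [0.25,[0,0,0],[0,0,0]],
    [0.25,[0,0,0],[0,0,0]],
    [0.25,[0,0,0],[0,0,0]]
  ]
}}

```text
time_s: 25.75
tool_pos: [696.5, -73.6, 30.6]
tool_rot: [-42.6, 90.0, -127.4]
ft_force: [0.5, 0.1, -0.3]
grip_width: 31.5
```

```bash
python3 - <<'E'
from h import *
w=V("wrist","pics/w11.png")
for p,st in w.blobs('red',40,(200,150,310,330)): print(p,st)
E
```

```text
[252.9 266.2] [233 255  41  20 622]
[253.1 303.5] [241 301  25   8 136]
```

Request:
{"op": "move_arm", "data": {
  "deltas": [
    [0.25,[0,0,20],[0,0,0]],
    [0.25,[0,0,45],[0,0,0]],
    [0.25,[0,0,40],[0,0,0]],
    [0.25,[-19,40,0],[0,0,0]],
    [0.25,[-19,40,0],[0,0,0]],
    [0.25,[-19,40,0],[0,0,0]],
    [0.25,[-19,40,0],[0,0,0]],
    [0.25,[-19,40,0],[0,0,0]],
    [0.25,[-19,40,0],[0,0,0]],
    [0.25,[-16.5,36.5,-20],[0,0,0]],
    [0.25,[0,0,-20],[0,0,0]],
    [0.25,[0,0,0],[0,0,0]]
  ]
}}

```text
time_s: 27.3
tool_pos: [565.6, 202.5, 95.1]
tool_rot: [-75.1, 89.9, -159.9]
ft_force: [-0.0, 0.0, -0.4]
grip_width: 31.7
```

```bash
python3 - <<'E'
from h import *
from cell import ctrl
print(ctrl.sense()['tool_pos'])
w=V("wrist","pics/w12.png")
E
```

```text
[565.6 202.5  95.1]
```

View pics/w12.png

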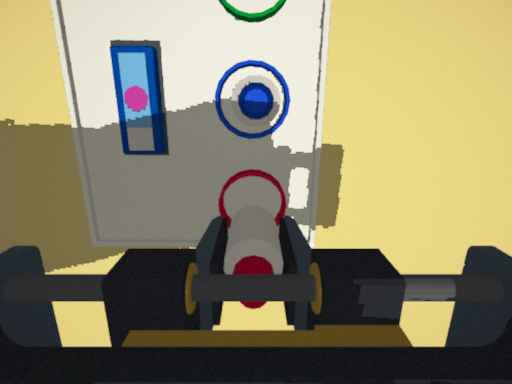

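The blue bottle stands centred in its collar at (255,100), and the red collar is centred under the held bottle. I'll lower it, release and back away.

Request:
{"op": "move_arm", "data": {
  "deltas": [
    [0.25,[0,0,-20],[0,0,0]],
    [0.25,[0,0,-23],[0,0,0]],
    [0.25,[0,0,-10],[0,0,0]],
    [0.25,[0,0,-5.5],[0,0,0]],
    [0.25,[0,0,0],[0,0,0]],
    [0.25,[0,0,0],[0,0,0]],
    [0.65,[0,0,0],[0,0,0]],
    [0.65,[0,0,0],[0,0,0]],
    [0.65,[0,0,0],[0,0,0]],
    [0.8,[0,0,10],[0,0,0]],
    [1,[0,0,40],[0,0,0]],
    [1,[0,0,50],[0,0,0]]
  ]
}}

```text
time_s: 28.85
tool_pos: [565.5, 202.7, 138.1]
tool_rot: [-78.5, 89.9, -163.2]
ft_force: [0.7, -0.7, -0.0]
grip_width: 86.3
```

Request:
{"op": "move_arm", "data": {
  "deltas": [
    [1,[0,0,50],[0,0,0]],
    [1,[0,-40,50],[0,0,0]],
    [1,[0,-40,50],[0,0,0]],
    [1,[0,0,0],[0,0,0]],
    [1,[0,0,0],[0,0,0]]
  ]
}}

```text
time_s: 29.48
tool_pos: [565.7, 124.8, 284.7]
tool_rot: [-169.2, 90.0, 106.0]
ft_force: [-0.1, -0.4, -0.7]
grip_width: 91.2
```

```bash
python3 - <<'E'
from h import *
from cell import ctrl
print(ctrl.sense()['tool_pos'])
w=V("wrist");s=V("scene");d=V("side")
a=cv2.resize(w.im[:,:,::-1],(400,300));b=cv2.resize(s.im[130:250,200:440,::-1],(400,200),interpolation=cv2.INTER_CUBIC);c=cv2.resize(d.im[140:350,140:320,::-1],(400,467),interpolation=cv2.INTER_CUBIC)
L=np.vstack([a,b]);c=cv2.copyMakeBorder(c,0,33,0,0,0);cv2.imwrite("pics/fin.png",np.hstack([L,c]))
E
```

```text
[565.7 124.8 284.7]
```

View pics/fin.png

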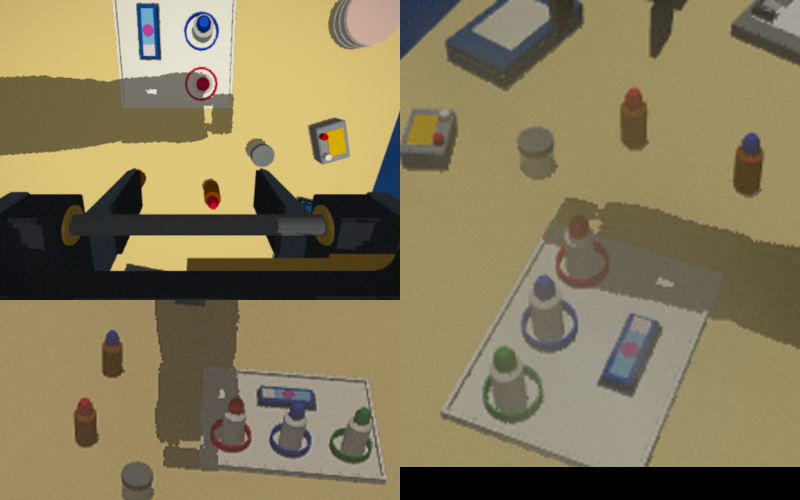

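```bash
python3 - <<'E'
from h import *
for n,b in(("wrist",(120,0,230,90)),("scene",(350,170,400,205)),("side",(225,270,270,330))):
    v=V(n);h,S,_=cv2.split(v.hsv)
    def M(c):
        q=np.zeros(c.shape,np.uint8);x0,y0,x1,y1=b;q[y0:y1,x0:x1]=c[y0:y1,x0:x1];return q
    p=M((h>145)&(h<178)&(S>60));ys,xs=np.where(p);print(n,len(xs),v.pt(xs.mean(),ys.mean(),18)[:2])
    if n=="wrist":
        c,_=cv2.findContours(M((h>90)&(h<135)&(S>80)),0,cv2.CHAIN_APPROX_NONE);c=max(c,key=len)
        P=np.array([v.pt(*q,18)[:2] for q in c[:,0]],np.float32);print(cv2.minAreaRect(P))
E
```

```text
wrist 159 [469.  281.3]
((470.1727600097656, 278.0359191894531), (33.82626724243164, 79.9881820678711), 4.998555660247803)
scene 28 [467.2 280.7]
side 35 [467.2 281.2]
```

```bash
python3 -c "
from cell import ctrl
print(ctrl.close_job())"
```

```text
the job is handed in; nothing more can be done
None
```

The kit tray is packed and the job was handed in at about 30 s of the 109 s allowed. No verdict came back.

- **Carrier:** I placed it first. With bottles already in the collars, the gripper body would have had only about 1 mm of clearance there. I drew it about 42 mm forward from under the clips, then lifted it and laid it on the grey rectangle.
- **Bottles:** The white bottles went in green, blue, red, each into the collar of its cap's colour.

**Last checks:** All three cameras show the white bottles upright in their own collars. The amber bottles show up standing where they were, though I checked that by eye and did not re-measure it. The carrier lies flat along the rectangle at about 5.0°, matching the tray's 5.0°. The three views put its centre within about 2 mm of the rectangle's centre, and it has 3–4 mm of margin. The gripper is open and well clear of everything.

**Disagreements:** The cameras differed by 2–5 mm on some bottle and collar positions. That was within what the grip and the collars allow. No check failed.

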